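# Demagnetise the tall cutter arbor

### The arm

A 7-joint arm with a two-finger parallel gripper is mounted at the origin on a cart in front of the work surface, level with it; the furniture and walls round the work are solid. World frame = base frame: x ahead of the robot, y to its left, z up, the work surface at z = 0. Lengths are in m, angles in rad, forces in N, time in s.
With the tool pointing down it reaches from about 0.4 to 0.85 m from the base axis. Payload 10.4 kg.
Tool frame: the origin (TCP) lies midway between the tips of the shut fingers; the grasp point (between the pads) lies 19 mm behind it (manip.grasp_offset is the distance from the TCP to the grasp point, in m); z points along the fingers, y is the line along which they close (so a half turn about z gives the same grasp; the last joint's range is limited). The gripper opens to 85 mm and grips with 20 to 120 N. Pads are 22 mm wide; open, the fingers measure 114 mm over their backs; the gripper's body (76 mm by 85 mm) begins 54 mm behind the grasp point. The pads swing forward as they close: fully open they stand 13 mm farther back than shut.
Start: joints at [-1.305, 0.332, -0.065, 1.46, 0.022, 1.35, -0.088], TCP at [0.178, 0.599, 0.231] pointing down, gripper open.
Joint ranges: [-2.6, 2.6], [-0.5, 2.12], [-1.47, 1.34], [0.16, 2.42], [-1.27, 4.41], [0.06, 2.06], [-2.6, 2.6]. Speed limits (rad/s): [2.22, 2.22, 2.79, 2.79, 3.14, 3.14, 3.14].

### API

Orientations are given as a unit quaternion [x, y, z, w].
In Python, from workcell import manip gives the robot as it stands.
- The arm moves only by the shell command python3 jog.py [FORCE], which reads ROWS from standard input. ROWS is a JSON list of rows, 1 to 20 of them, each an object with the fields turn_vec (a list: a rotation vector rx, ry, rz in parts of the range, where 1.0 means pi rad), xyz (a list: dx, dy, dz in shares of 0.8 m (1.0 is 0.8 m)), finger_gap (the opening from 0.0 (shut) to 1.0 (fully open)); a field left out counts as zero (the opening has to be given); each row is the pose to reach, as a shift and turn from the pose commanded when the command began, along the tool's axes at that moment; what a row does not reach only later rows make up. A row lasts 1/8 s, in which the tool goes at most 0.0625 m and 0.188 rad, less where a joint would pass 70% of its speed; a pose out of reach is approached as far as the arm can. The fingers move at their own pace and stop on an object; FORCE is the grip in N (left out, the last holds). Time passes only in rows, so rows that do not move let the fingers close. It prints the time, the measured TCP pose, the force, the opening and the grip force at its end. A shift or turn number past 1, either way, is cut back to 1. Input that does not fit is refused with a message, and nothing moves.
- manip.get_obs(): the state, without advancing time (a new reading comes with each control period).
- manip.camera(name): name is "scene" or "top" or "wrist"; returns the picture (384x512x3 uint8, blue, green, red); there is no depth.
- manip.calibration(name): a dict with "fx", "fy", "cx", "cy" (pixels), "world_from_camera" (4x4, takes a point from camera to world coordinates); the wrist camera has in their place "tool_from_camera" (4x4, takes a point from camera to tool coordinates, whose origin is the TCP and whose axes are the flange's). Camera axes: x right, y up, looking along -z (the intrinsics and any distortion apply to the point x, -y, -z); pixel columns grow to the right and rows downward; lengths in m; the calibration is good to about 2 mm. A picture is of the moment at which its call begins: read the wrist's pose just before it. calibration takes no time and is no camera call.
- manip.hand_in(): hands the job in; it is judged then, once.
The state is a dict: "clock": time; "joint_pos": joint angles; "joint_velocities": joint speeds; "tau": joint torques, N m; "position": TCP position; "ee_rot": TCP orientation; "ft_force": force on the tool from outside, world axes, zero at the start; "torque": the same for the moment, N m; "grip_width": opening from 0.0 (shut) to 1.0 (fully open); "grasp_force": force on a finger pad.
Only numpy, scipy, OpenCV 4.12 (cv2) and the standard library are available. Lean on these libraries where they do the work, as an engineer would, in place of code of your own. Each camera call takes 0.05 s, during which the arm holds its last target. There are 200 camera calls.

### The job

Demagnetise the taller of the two cutter arbors: it is top-heavy and stands on a small foot, so carry it slowly and upright and stand it, without dropping it, in the middle of the demagnetiser's square plate, and let go. Then flip the hinged guard up and back until it stays open by itself, and press the start button beneath it fully down. Leave the arbor standing on the plate and the guard open, and do not disturb the shorter arbor or the jar.

Things in the scene. Friction and masses are not known exactly. Their poses are not given: they have to be found in the camera images.
- tall_arbor: the taller cutter arbor, steel, 190 mm tall, 0.5 to 0.8 kg, stands loose on a 4 mm mat. Foot 46 mm across; shank 22 mm across; heavy dark toothed head 54 mm across on the top 45 mm (145 to 190 mm up); centre of mass about 135 mm up: it topples if left leaning over 10 degrees. Origin at the centre of the foot's underside, z up along the shank; round, yaw of no matter
- short_arbor: the shorter cutter arbor, same shape but 140 mm tall (head from 95 to 140 mm), loose, a bystander. Origin at the centre of the underside of the foot, z up. The two arbors stand about 100 to 195 mm apart, either may be the left one
- demag: the demagnetiser, fixed: a low grey case 160 mm (x) by 330 mm (y), top face 40 mm above the counter. Origin at the centre of its underside; x points to its back (away from the robot), y to its left, z up. Square steel plate on the left of its top, guarded start button on the right
- plate_centre (a point): centre of the upper face of the square steel plate, 120 by 120 mm, 44 mm above the counter (4 mm above the case); axes as the case
- guard (a joint): opening angle of the guard, rad: 0 shut, 1.9 open against its stop. Aluminium box cover 77 (x) by 66 (y) by 47 mm high over the button, hinged along the case's y at its rear bottom edge; its front swings up and back. Released below about 1.0 rad it falls shut, beyond that it falls open by its own weight (0.12 kg)
- guard_hinge (a point): middle of the guard's hinge axis, on the case's top face; axes as the case, the hinge axis is its y
- guard_tab (a point): point to pinch on the guard's black tab, which juts forward 40 mm from the guard's front; tab 10 mm thick (along the hinge axis), 22 mm high. Shut, the point is 101 mm in front of the hinge axis, 28 mm above it, 26 mm in front of the guard's front wall; it turns with the guard, axes as the case when shut. Pinched along the hinge axis, the tab can turn between the fingers
- start_button (a joint): travel of the start button in m, 0 = up, 0.006 = fully down; a spring returns it; about 5 N presses it fully
- start_button_top (a point): centre of the top of the round start button, 36 mm across, pressed straight down; it lies 40 mm in front of the hinge axis, under the guard
- stock_jar: small clear jar with red lid, 62 mm across, 86 mm tall, loose bystander between the arbors and the demagnetiser, farther back; origin at the centre of its underside

How it is judged:
On the way, in this order (a step that is already met when the one before it is completed fails the run):
1. the tall arbor stands upright in the middle of the plate, released (horizontal distance between tall_arbor and plate_centre below 0.03 m and z of tall_arbor in the frame of plate_centre between -0.004 and 0.004 m and angle between tall_arbor's own z axis and vertical below 0.05 rad and contact force between tall_arbor and the fingers below 0.05 N), for 0.3 s.
2. the guard is flipped up and stays open, released (value of joint guard above 1.6 rad and contact force between anything else and the fingers below 0.05 N), for 0.2 s.
3. the start button is pressed down with the guard open and the arbor standing on the plate (value of joint start_button above 0.0045 m and value of joint guard above 1.5 rad and horizontal distance between tall_arbor and plate_centre below 0.03 m and angle between tall_arbor's own z axis and vertical below 0.05 rad), for 0.1 s.
At the end, for the whole second after the job is handed in: The tall arbor stands at rest and upright (within 0.05 rad) on the square plate, its axis within 30 mm of the plate's centre; the guard is open (over 1.6 rad); the start button has been pressed (over 4.5 mm) with the guard open and is up again (horizontal distance between tall_arbor and plate_centre below 0.03 m and z of tall_arbor in the frame of plate_centre between -0.004 and 0.004 m and angle between tall_arbor's own z axis and vertical below 0.05 rad and linear speed of tall_arbor below 0.02 m/s and value of joint guard above 1.6 rad and value of joint start_button below 0.002 m); the robot touches nothing.
It fails at once if the tall arbor leans more than 0.35 rad (angle between tall_arbor's own z axis and vertical above 0.35 rad).
It fails at once if the tall arbor moves faster than 0.5 m/s (rushed or dropped) (linear speed of tall_arbor above 0.5 m/s).
It fails at once if the short arbor or the jar is shifted by more than 30 mm or tipped (distance of any of short_arbor, stock_jar from where it was at the start of the episode above 0.03 m or angle between any of short_arbor, stock_jar's own z axis and vertical above 0.35 rad).
It also fails if it takes over 64 s, if anything falls off the work surface, if the arm or the gripper's body presses on something with over 40 N, if the wrist force passes 120 N, or if a joint passes its speed limit or range.

## Working session

There is one attempt and no reset: what is moved stays moved. The work goes in short steps, Python scripts to look and compute and a shell command to move; the robot and the scene stay as the last step left them, time stands still between calls to the robot, and variables do not carry over. Pictures are saved under pics/ and viewed, at most 12 in all, crops included, and the job is handed in when it is done.

```bash
ls; mkdir -p pics; python3 - <<'E'
from workcell import manip
import cv2, numpy as np
np.set_printoptions(precision=4,suppress=True)
o=manip.get_obs(); print(o['clock'],o['position'],o['ee_rot'],o['grip_width'],manip.grasp_offset)
for n in ("scene","top","wrist"):
    im=manip.camera(n); cv2.imwrite(f"pics/{n}0.png",im); print(n,manip.calibration(n))
E
```

```text
jog.py
pics
workcell.py
0.0 [0.1779 0.5988 0.2305] [ 0.1439  0.9896 -0.0007 -0.0001] 1.004197784158403 0.0187
scene {'fx': 446.0884702512044, 'fy': 446.0884702512044, 'cx': 252.20590068388998, 'cy': 188.40608240827154, 'world_from_camera': array([[ 0.7579,  0.4516, -0.4708, -0.0959],
       [-0.6521,  0.5433, -0.5287, -0.7385],
       [ 0.017 ,  0.7077,  0.7063,  1.009 ],
       [ 0.    ,  0.    ,  0.    ,  1.    ]])}
top {'fx': 417.08546394619066, 'fy': 417.08546394619066, 'cx': 256.25353597758414, 'cy': 189.15820158573968, 'world_from_camera': array([[-0.1109,  0.9694, -0.2191,  0.2646],
       [-0.9938, -0.1084,  0.0231,  0.0115],
       [-0.0013,  0.2203,  0.9754,  1.3189],
       [ 0.    ,  0.    ,  0.    ,  1.    ]])}
wrist {'fx': 332.79322374465437, 'fy': 332.79322374465437, 'cx': 253.64951444114953, 'cy': 196.03122553874152, 'tool_from_camera': array([[ 0.0003,  0.9518,  0.3066,  0.079 ],
       [ 1.    , -0.0003, -0.0001,  0.    ],
       [-0.    ,  0.3066, -0.9518, -0.1437],
       [ 0.    ,  0.    ,  0.    ,  1.    ]])}
```

View pics/scene0.png

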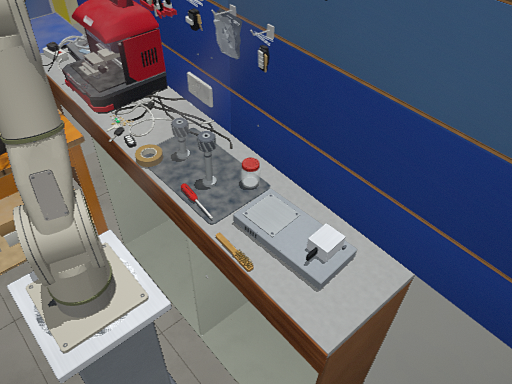

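View pics/top0.png

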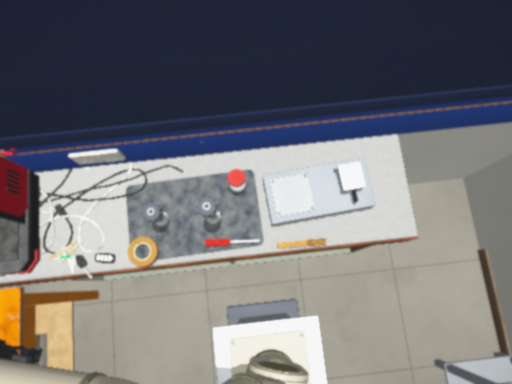

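The scene view shows two arbors, with heads near (181,128) and (206,142), the jar at (250,172), and the demagnetiser with its plate near (272,213) and guard near (325,243). In the top view the heads are near (153,212) and (208,208), the plate near (292,195), and the guard near (350,177) with its tab near (354,196). I'll zoom in for exact pixels.

```bash
python3 - <<'E'
import cv2, numpy as np
s=cv2.imread('pics/scene0.png');t=cv2.imread('pics/top0.png')
def crop(im,x,y,w,h,k): 
    c=cv2.resize(im[y:y+h,x:x+w],None,fx=k,fy=k,interpolation=cv2.INTER_CUBIC)
    for i in range(0,w,10):
        cv2.line(c,(i*k,0),(i*k,6 if i%50 else 14),(0,255,255),1)
        if (x+i)%20==0: cv2.putText(c,str(x+i),(i*k,24),0,.4,(0,255,255),1)
    for i in range(0,h,10):
        cv2.line(c,(0,i*k),(6,i*k),(0,255,255),1)
        if (y+i)%20==0: cv2.putText(c,str(y+i),(8,i*k+4),0,.4,(0,255,255),1)
    return c
cv2.imwrite('pics/c1.png',crop(s,160,110,200,150,4))
cv2.imwrite('pics/c2.png',crop(t,130,150,260,90,3))
E
```

```text
(no output)
```

View pics/c1.png

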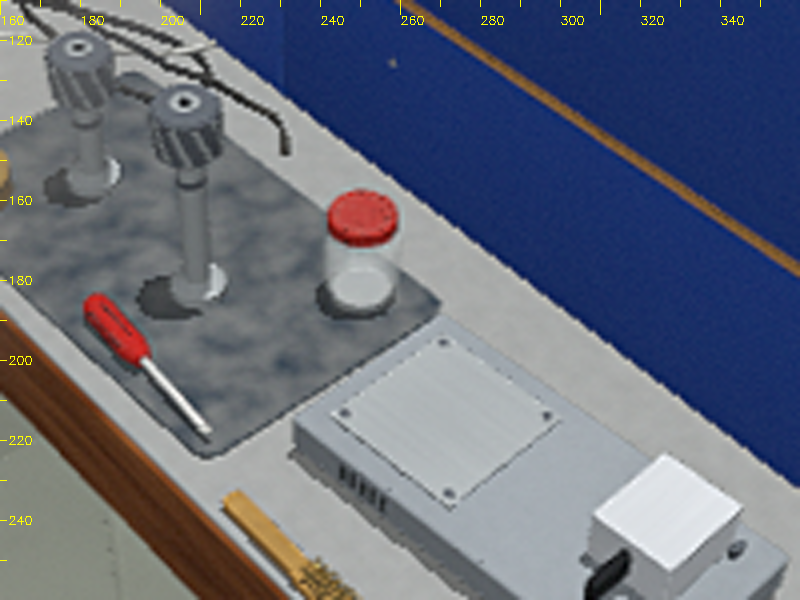

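View pics/c2.png

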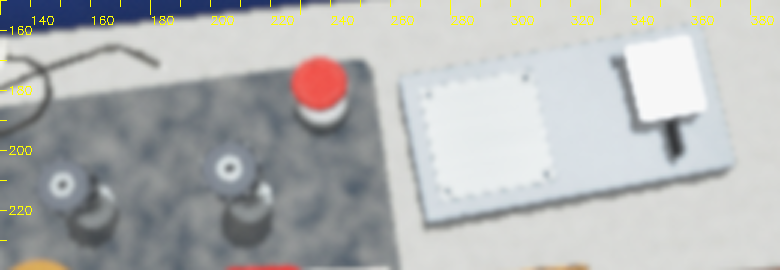

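```bash
cat > h.py <<'E'
import numpy as np
from scipy.spatial.transform import Rotation as R
from workcell import manip
np.set_printoptions(precision=4,suppress=True)
def ray(n,u,v,obs=None):
    c=manip.calibration(n)
    if n=='wrist':
        T=np.eye(4);T[:3,:3]=R.from_quat(obs['ee_rot']).as_matrix();T[:3,3]=obs['position']
        M=T@c['tool_from_camera']
    else: M=c['world_from_camera']
    d=M[:3,:3]@np.array([(u-c['cx'])/c['fx'],-(v-c['cy'])/c['fy'],-1.]); return M[:3,3],d/np.linalg.norm(d)
def tri(*rays):
    A=sum(np.eye(3)-np.outer(d,d) for _,d in rays);b=sum((np.eye(3)-np.outer(d,d))@p for p,d in rays)
    x=np.linalg.solve(A,b);return x,[float(np.linalg.norm((np.eye(3)-np.outer(d,d))@(x-p))) for p,d in rays]
def onz(r,z): p,d=r; return p+d*(z-p[2])/d[2]
def proj(n,X,obs=None):
    c=manip.calibration(n)
    if n=='wrist':
        T=np.eye(4);T[:3,:3]=R.from_quat(obs['ee_rot']).as_matrix();T[:3,3]=obs['position'];M=T@c['tool_from_camera']
    else: M=c['world_from_camera']
    q=M[:3,:3].T@(np.asarray(X)-M[:3,3]); return np.array([c['cx']-c['fx']*q[0]/q[2],c['cy']+c['fy']*q[1]/q[2]])
E
python3 - <<'E'
from h import *
P={'tall':((206.2,135.5),(206.6,206)),'short':((179.5,121.7),(150.7,211.3)),'lid':((250.7,163),(236.7,177.3)),
'pl_bl':((270.8,195.5),(273.3,181.7)),'pl_fl':((246.3,213),(279.3,213.7)),'pl_br':((296.3,213.8),(305,175.7)),'pl_fr':((272,233),(312.7,208)),
'g_bl':((326.3,223.8),(338.3,165)),'g_br':((345,237.5),(360,162)),'g_fl':((308.8,238.8),(343.3,190.7)),'g_fr':((327.5,253),(365.7,186))}
X={}
for k,(s,t) in P.items():
    X[k],e=tri(ray('scene',*s),ray('top',*t)); print(k,X[k],np.round(e,4))
# single-view checks on known heights
for k in ('pl_bl','pl_fl','pl_br','pl_fr'): print(k,onz(ray('scene',*P[k][0]),.044),onz(ray('top',*P[k][1]),.044))
for k in ('g_bl','g_br','g_fl','g_fr'): print(k,onz(ray('scene',*P[k][0]),.087),onz(ray('top',*P[k][1]),.087))
print('foot',onz(ray('scene',207.5,181.5),.012))
print('plate mean',np.mean([X[k] for k in X if k[:2]=='pl'],0),'guard mean',np.mean([X[k] for k in X if k[:2]=='g_'],0))
E
```

```text
tall [0.4863 0.1249 0.1933] [0.0009 0.0009]
short [0.4986 0.29   0.143 ] [0.001 0.001]
lid [0.5846 0.0369 0.0901] [0.0008 0.0008]
pl_bl [ 0.5694 -0.0751  0.0446] [0.0008 0.0008]
pl_fl [ 0.4667 -0.0816  0.0444] [0.0013 0.0013]
pl_br [ 0.5775 -0.1768  0.0436] [0.0004 0.0004]
pl_fr [ 0.4722 -0.1862  0.047 ] [0.001 0.001]
g_bl [ 0.5901 -0.2775  0.0805] [0.0005 0.0005]
g_br [ 0.5906 -0.3441  0.0843] [0.001 0.001]
g_fl [ 0.5112 -0.2822  0.0812] [0.0033 0.0033]
g_fr [ 0.5145 -0.3491  0.0861] [0.0003 0.0003]
pl_bl [ 0.5707 -0.075   0.044 ] [ 0.5689 -0.0747  0.044 ]
pl_fl [ 0.4682 -0.0818  0.044 ] [ 0.4657 -0.081   0.044 ]
pl_br [ 0.5777 -0.1771  0.044 ] [ 0.5771 -0.1765  0.044 ]
pl_fr [ 0.475  -0.1848  0.044 ] [ 0.4719 -0.1861  0.044 ]
g_bl [ 0.5848 -0.2806  0.087 ] [ 0.5888 -0.2763  0.087 ]
g_br [ 0.5876 -0.3449  0.087 ] [ 0.5908 -0.344   0.087 ]
g_fl [ 0.5107 -0.2863  0.087 ] [ 0.5072 -0.2789  0.087 ]
g_fr [ 0.5142 -0.3496  0.087 ] [ 0.5141 -0.3486  0.087 ]
foot [0.4788 0.1232 0.012 ]
plate mean [ 0.5215 -0.1299  0.0449] guard mean [ 0.5516 -0.3132  0.083 ]
```

Check: the head top at z=0.193 matches the expected 0.194 (4 mm mat + 190 mm). The plate is at 0.045 (expected 0.044) and the guard is 67 × 77 mm, so the sizes agree. The tall arbor is the one at (0.486, 0.125), and the case yaw is about +0.07 rad. Next I'll move above the arbor.

```bash
cat >> h.py <<'E'
YAW=0.07
def delta(xyz,yaw=YAW):
    o=manip.get_obs();r=R.from_quat(o['ee_rot']);c,s=np.cos(yaw),np.sin(yaw)
    g=R.from_matrix(np.array([[-c,-s,0],[-s,c,0],[0,0,-1]]))
    print('rotvec',(r.inv()*g).as_rotvec(),'d',r.inv().apply(np.array(xyz)-o['position']))
E
python3 -c "
from h import *
delta([.486,.125,.30])"
```

```text
rotvec [-0.001  -0.0002 -0.3587] d [-0.4303 -0.3666 -0.0689]
```

Careful with the scale: shifts go in shares of 0.8 m and turns go in shares of pi rad. That gives: -0.43 m / 0.8 = -0.5375, -0.387 m / 0.8 = -0.4838, -0.359 rad / 3.1416 = -0.1143.

```bash
R="x"; echo '[{"turn_vec":[0, 0, -0.0573], "xyz":[0, 0, -0.0863], "finger_gap":1}, {"turn_vec":[0, 0, -0.1143], "xyz":[-0.0538, -0.0463, -0.0863], "finger_gap":1}, {"turn_vec":[0, 0, -0.1143], "xyz":[-0.1075, -0.0913, -0.0863], "finger_gap":1}, {"turn_vec":[0, 0, -0.1143], "xyz":[-0.1625, -0.1375, -0.0863], "finger_gap":1}, {"turn_vec":[0, 0, -0.1143], "xyz":[-0.2125, -0.1838, -0.0863], "finger_gap":1}, {"turn_vec":[0, 0, -0.1143], "xyz":[-0.2688, -0.2288, -0.0863], "finger_gap":1}, {"turn_vec":[0, 0, -0.1143], "xyz":[-0.325, -0.275, -0.0863], "finger_gap":1}, {"turn_vec":[0, 0, -0.1143], "xyz":[-0.375, -0.32, -0.0863], "finger_gap":1}, {"turn_vec":[0, 0, -0.1143], "xyz":[-0.43, -0.3663, -0.0863], "finger_gap":1}, {"turn_vec":[0, 0, -0.1143], "xyz":[-0.4838, -0.4125, -0.0863], "finger_gap":1}, {"turn_vec":[0, 0, -0.1143], "xyz":[-0.5375, -0.4588, -0.0863], "finger_gap":1}, {"turn_vec":[0, 0, -0.1143], "xyz":[-0.5375, -0.4588, -0.0863], "finger_gap":1}, {"turn_vec":[0, 0, -0.1143], "xyz":[-0.5375, -0.4588, -0.0863], "finger_gap":1}, {"turn_vec":[0, 0, -0.1143], "xyz":[-0.5375, -0.4588, -0.0863], "finger_gap":1}]' | python3 jog.py
python3 - <<'E'
from h import *
import cv2
o=manip.get_obs(); im=manip.camera('wrist'); cv2.imwrite('pics/w1.png',im)
print(o['clock'],o['position'],o['ee_rot'],o['joint_velocities'])
print(proj('wrist',[.4863,.1249,.1933],o))
print(proj('wrist',[.4863,.1249,.149],o))
import json; json.dump({k:np.asarray(o[k]).tolist() for k in('position','ee_rot')},open('o1.json','w'))
E
```

```text
clock: 1.9
position: [0.4851, 0.1262, 0.3002]
ee_rot: [-0.036, 0.999, 0.0, -0.0]
ft_force: [0.3, -0.4, -0.3]
grip_width: 0.998
grasp_force: 0.0
1.9 [0.4851 0.1262 0.3002] [-0.0362  0.9993  0.0001 -0.0002] [-0.0028 -0.0022  0.002  -0.0021  0.0029 -0.0012  0.0019]
[251.6457 195.332 ]
[251.9014 180.634 ]
```

View pics/w1.png

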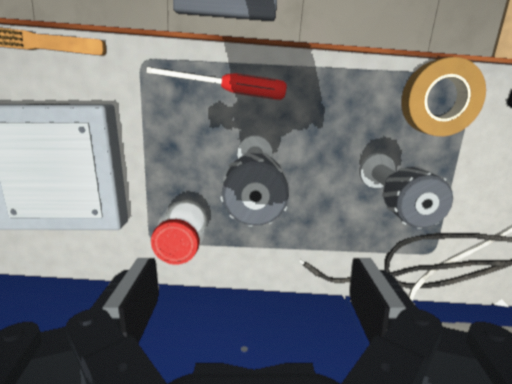

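The wrist view shows the tall arbor's head with its hole at (255.5,196.5), 4 px from the prediction. The short arbor is at (427,203) and the jar at (175,242).

```bash
python3 - <<'E'
from h import *
o=manip.get_obs()
w=ray('wrist',255.5,196.5,o); print(onz(w,.194))
X,e=tri(ray('scene',206.2,135.5),ray('top',206.6,206),w); print(X,e)
delta([.4865,.1268,.151])
E
```

```text
[0.4869 0.1279 0.194 ]
[0.4872 0.1265 0.1917] [0.0011014983000657056, 0.001713096923426196, 0.0015207996043969838]
rotvec [ 0.0002 -0.0003  0.0025] d [-0.0015  0.0006  0.1492]
```

Scaled: 0.149 m / 0.8 = 0.1863, -0.002 m / 0.8 = -0.0025.

```bash
echo '[{"xyz":[-0.0025, 0.0016, 0.0375], "finger_gap":1}, {"xyz":[-0.0025, 0.0016, 0.0875], "finger_gap":1}, {"xyz":[-0.0025, 0.0016, 0.1375], "finger_gap":1}, {"xyz":[-0.0025, 0.0016, 0.1688], "finger_gap":1}, {"xyz":[-0.0025, 0.0016, 0.1863], "finger_gap":1}, {"xyz":[-0.0025, 0.0016, 0.1863], "finger_gap":1}, {"xyz":[-0.0025, 0.0016, 0.1863], "finger_gap":0.8}, {"xyz":[-0.0025, 0.0016, 0.1863], "finger_gap":0.7}, {"xyz":[-0.0025, 0.0016, 0.1863], "finger_gap":0.65}, {"xyz":[-0.0025, 0.0016, 0.1863], "finger_gap":0.6}, {"xyz":[-0.0025, 0.0016, 0.1863], "finger_gap":0.5}, {"xyz":[-0.0025, 0.0016, 0.1863], "finger_gap":0.4}, {"xyz":[-0.0025, 0.0016, 0.1863], "finger_gap":0.4}, {"xyz":[-0.0025, 0.0016, 0.1863], "finger_gap":0.4}, {"xyz":[-0.0025, 0.0016, 0.1863], "finger_gap":0.4}]' | python3 jog.py 60
python3 - <<'E'
from h import *
import cv2
a=manip.camera('scene');b=manip.camera('top');cv2.imwrite('pics/s2.png',a);cv2.imwrite('pics/t2.png',b)
E
```

```text
clock: 3.82
position: [0.4881, 0.1267, 0.1522]
ee_rot: [-0.035, 0.999, 0.0, 0.001]
ft_force: [-1.2, 0.6, 6.2]
grip_width: 0.614
grasp_force: 62.6
```

The gripper closed on about 52 mm, so it holds the head. Lifting slowly.

Scaled: -0.1 m / 0.8 = -0.125, -0.098 m / 0.8 = -0.1225.

```bash
echo '[{"xyz":[0, 0, -0.0063], "finger_gap":0.4}, {"xyz":[0, 0, -0.0163], "finger_gap":0.4}, {"xyz":[0, 0, -0.03], "finger_gap":0.4}, {"xyz":[0, 0, -0.045], "finger_gap":0.4}, {"xyz":[0, 0, -0.0625], "finger_gap":0.4}, {"xyz":[0, 0, -0.08], "finger_gap":0.4}, {"xyz":[0, 0, -0.0975], "finger_gap":0.4}, {"xyz":[0, 0, -0.1125], "finger_gap":0.4}, {"xyz":[0, 0, -0.1225], "finger_gap":0.4}, {"xyz":[0, 0, -0.125], "finger_gap":0.4}, {"xyz":[0, 0, -0.125], "finger_gap":0.4}, {"xyz":[0, 0, -0.125], "finger_gap":0.4}]' | python3 jog.py
python3 - <<'E'
from h import *
import cv2
a=manip.camera('scene');b=manip.camera('top')
c=lambda i,x,y,w,h:cv2.resize(i[y:y+h,x:x+w],(400,400*h//w),interpolation=cv2.INTER_CUBIC)
cv2.imwrite('pics/m3.png',np.hstack([c(a,140,70,120,130),c(b,140,140,120,130)]))
delta([.5215,-.130,.255])
E
```

```text
clock: 5.42
position: [0.4873, 0.1262, 0.2508]
ee_rot: [-0.035, 0.999, -0.0, -0.0]
ft_force: [-0.8, -0.1, -6.5]
grip_width: 0.613
grasp_force: 64.0
rotvec [-0.0002 -0.0007  0.0002] d [-0.0161 -0.258  -0.004 ]
```

View pics/m3.png

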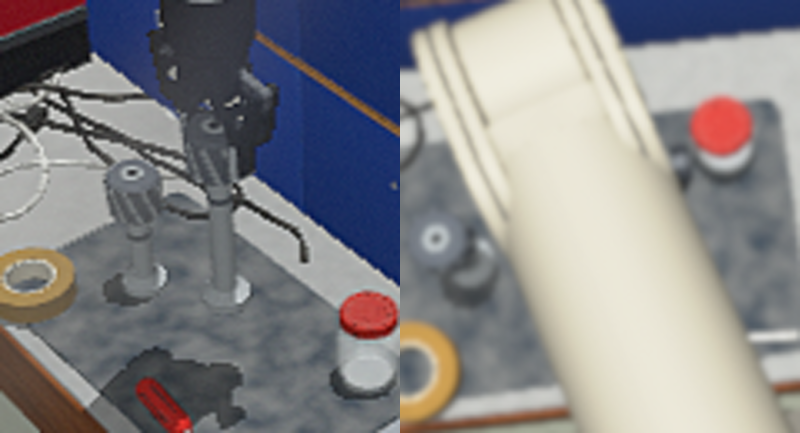

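The arbor hangs upright from the gripper. I'll compare the head and foot pixels, (203.6,107.5) and (207.8,156.4), with a vertical axis.

```bash
python3 - <<'E'
from h import *
for z in (.2926,.108): print(proj('scene',[.487,.127,z]))
for z in (.144,.01): print('short',proj('scene',[.4986,.29,z]))
E
```

```text
[203.6362 106.7918]
[207.2381 157.1592]
short [179.185  121.5106]
short [183.0378 153.3152]
```

The axis is upright to about 0.01 rad. Carrying it slowly to the plate.

Scaled: -0.258 m / 0.8 = -0.3225, -0.016 m / 0.8 = -0.02.

```bash
echo '[{"xyz":[0, -0.005, 0], "finger_gap":0.4}, {"xyz":[-0.0013, -0.0138, 0], "finger_gap":0.4}, {"xyz":[-0.0013, -0.0263, 0], "finger_gap":0.4}, {"xyz":[-0.0025, -0.0425, 0], "finger_gap":0.4}, {"xyz":[-0.0038, -0.0625, 0], "finger_gap":0.4}, {"xyz":[-0.005, -0.085, 0], "finger_gap":0.4}, {"xyz":[-0.0063, -0.1088, 0], "finger_gap":0.4}, {"xyz":[-0.0081, -0.1338, 0], "finger_gap":0.4}, {"xyz":[-0.01, -0.1588, 0], "finger_gap":0.4}, {"xyz":[-0.0113, -0.1838, 0], "finger_gap":0.4}, {"xyz":[-0.0125, -0.2088, 0], "finger_gap":0.4}, {"xyz":[-0.0144, -0.2338, 0], "finger_gap":0.4}, {"xyz":[-0.0163, -0.2575, 0], "finger_gap":0.4}, {"xyz":[-0.0175, -0.2788, 0], "finger_gap":0.4}, {"xyz":[-0.0188, -0.2963, 0], "finger_gap":0.4}, {"xyz":[-0.02, -0.3088, 0], "finger_gap":0.4}, {"xyz":[-0.02, -0.3175, 0], "finger_gap":0.4}, {"xyz":[-0.02, -0.3225, 0], "finger_gap":0.4}, {"xyz":[-0.02, -0.3225, 0], "finger_gap":0.4}, {"xyz":[-0.02, -0.3225, 0], "finger_gap":0.4}]' | python3 jog.py
python3 - <<'E'
from h import *
import cv2
a=manip.camera('scene')
cv2.imwrite('pics/m4.png',cv2.resize(a[90:270,190:370],(600,600),interpolation=cv2.INTER_CUBIC))
o=manip.get_obs();x,y,z=o['position'];print(o['position'])
for h in (.105,.295): print((proj('scene',[x,y,z-.148+h-.103])-[190,90])*600/180)
delta([.5215,-.130,.193])
E
```

```text
clock: 8.02
position: [0.5217, -0.1294, 0.2513]
ee_rot: [-0.035, 0.999, 0.0, 0.0]
ft_force: [1.1, -0.3, -6.9]
grip_width: 0.615
grasp_force: 64.1
[ 0.5217 -0.1294  0.2513]
[273.3256 363.395 ]
[285.5649 188.6171]
rotvec [ 0.0003 -0.      0.0009] d [ 0.0002 -0.0006  0.0583]
```

View pics/m4.png

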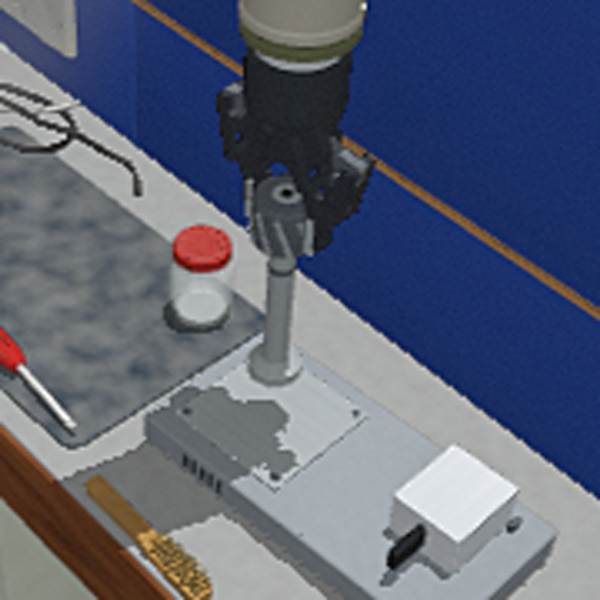

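The arbor is above the plate. Its foot at about (275,363) and head top at about (286,191) in the crop match the vertical prediction. Lowering.

Scaled: 0.055 m / 0.8 = 0.0688, 0.053 m / 0.8 = 0.0663.

```bash
echo '[{"xyz":[0, -0.0006, 0.0075], "finger_gap":0.4}, {"xyz":[0, -0.0006, 0.0188], "finger_gap":0.4}, {"xyz":[0, -0.0006, 0.0313], "finger_gap":0.4}, {"xyz":[0, -0.0006, 0.0438], "finger_gap":0.4}, {"xyz":[0, -0.0006, 0.0538], "finger_gap":0.4}, {"xyz":[0, -0.0006, 0.0613], "finger_gap":0.4}, {"xyz":[0, -0.0006, 0.0663], "finger_gap":0.4}, {"xyz":[0, -0.0006, 0.0688], "finger_gap":0.4}, {"xyz":[0, -0.0006, 0.0688], "finger_gap":0.4}, {"xyz":[0, -0.0006, 0.0688], "finger_gap":0.4}]' | python3 jog.py; echo '[{"xyz":[0, 0, 0.0013], "finger_gap":0.4}, {"xyz":[0, 0, 0.0025], "finger_gap":0.4}, {"xyz":[0, 0, 0.0025], "finger_gap":0.4}, {"xyz":[0, 0, 0.0025], "finger_gap":0.4}]' | python3 jog.py
```

```text
clock: 9.32
position: [0.5218, -0.1305, 0.1965]
ee_rot: [-0.035, 0.999, 0.0, 0.0]
ft_force: [0.5, 0.3, -7.4]
grip_width: 0.614
grasp_force: 64.1
clock: 9.82
position: [0.5217, -0.1304, 0.1943]
ee_rot: [-0.035, 0.999, 0.0, 0.0]
ft_force: [-0.7, -0.3, -6.7]
grip_width: 0.615
grasp_force: 64.1
```

Scaled: 0.001 m / 0.8 = 0.0013, 0.0005 m / 0.8 = 0.0006.

```bash
echo '[{"xyz":[0, 0, 0.0006], "finger_gap":0.4}, {"xyz":[0, 0, 0.0013], "finger_gap":0.4}, {"xyz":[0, 0, 0.0013], "finger_gap":0.4}, {"xyz":[0, 0, 0.0013], "finger_gap":0.4}]' | python3 jog.py;echo '[{"xyz":[0, 0, 0.0006], "finger_gap":0.4}, {"xyz":[0, 0, 0.0013], "finger_gap":0.4}, {"xyz":[0, 0, 0.0013], "finger_gap":0.4}, {"xyz":[0, 0, 0.0013], "finger_gap":0.4}]' | python3 jog.py
```

```text
clock: 10.32
position: [0.5217, -0.1304, 0.1933]
ee_rot: [-0.035, 0.999, 0.0, 0.0]
ft_force: [0.4, -1.2, -6.9]
grip_width: 0.617
grasp_force: 64.1
clock: 10.82
position: [0.5217, -0.1304, 0.1923]
ee_rot: [-0.035, 0.999, 0.0, -0.0]
ft_force: [0.1, 0.0, -7.2]
grip_width: 0.617
grasp_force: 64.1
```

Scaled: 0.001 m / 0.8 = 0.0013, 0.0005 m / 0.8 = 0.0006.

```bash
echo '[{"xyz":[0, 0, 0.0006], "finger_gap":0.4}, {"xyz":[0, 0, 0.0013], "finger_gap":0.4}, {"xyz":[0, 0, 0.0013], "finger_gap":0.4}, {"xyz":[0, 0, 0.0013], "finger_gap":0.4}]' | python3 jog.py;echo '[{"xyz":[0, 0, 0.0006], "finger_gap":0.4}, {"xyz":[0, 0, 0.0013], "finger_gap":0.4}, {"xyz":[0, 0, 0.0013], "finger_gap":0.4}, {"xyz":[0, 0, 0.0013], "finger_gap":0.4}]' | python3 jog.py
```

```text
clock: 11.32
position: [0.5221, -0.1305, 0.1919]
ee_rot: [-0.035, 0.999, 0.0, 0.001]
ft_force: [-1.4, 1.1, 4.6]
grip_width: 0.615
grasp_force: 65.0
clock: 11.82
position: [0.5225, -0.1304, 0.1919]
ee_rot: [-0.035, 0.999, 0.0, 0.001]
ft_force: [-2.7, 1.3, 12.4]
grip_width: 0.616
grasp_force: 66.3
```

The foot touched down at TCP z = 0.192, as predicted. I'll ease the push and open.

Scaled: -0.001 m / 0.8 = -0.0013.

```bash
echo '[{"xyz":[0, 0, -0.0013], "finger_gap":0.4}, {"xyz":[0, 0, -0.0013], "finger_gap":0.4}, {"xyz":[0, 0, -0.0013], "finger_gap":0.64}, {"xyz":[0, 0, -0.0013], "finger_gap":0.67}, {"xyz":[0, 0, -0.0013], "finger_gap":0.7}, {"xyz":[0, 0, -0.0013], "finger_gap":0.75}, {"xyz":[0, 0, -0.0013], "finger_gap":0.85}, {"xyz":[0, 0, -0.0013], "finger_gap":1}, {"xyz":[0, 0, -0.0013], "finger_gap":1}, {"xyz":[0, 0, -0.0013], "finger_gap":1}, {"xyz":[0, 0, -0.0013], "finger_gap":1}, {"xyz":[0, 0, -0.0013], "finger_gap":1}]' | python3 jog.py
python3 - <<'E'
from h import *
import cv2
a=manip.camera('scene')
cv2.imwrite('pics/m5.png',cv2.resize(a[90:270,190:370],(600,600),interpolation=cv2.INTER_CUBIC))
for h in (.049,.234): print((proj('scene',[.522,-.1305,h])-[190,90])*600/180)
E
```

```text
clock: 13.32
position: [0.5216, -0.1304, 0.1913]
ee_rot: [-0.035, 0.999, 0.0, -0.0]
ft_force: [0.4, -0.5, 0.1]
grip_width: 1.0
grasp_force: 0.0
[271.3161 408.6982]
[282.5666 249.9117]
```

View pics/m5.png

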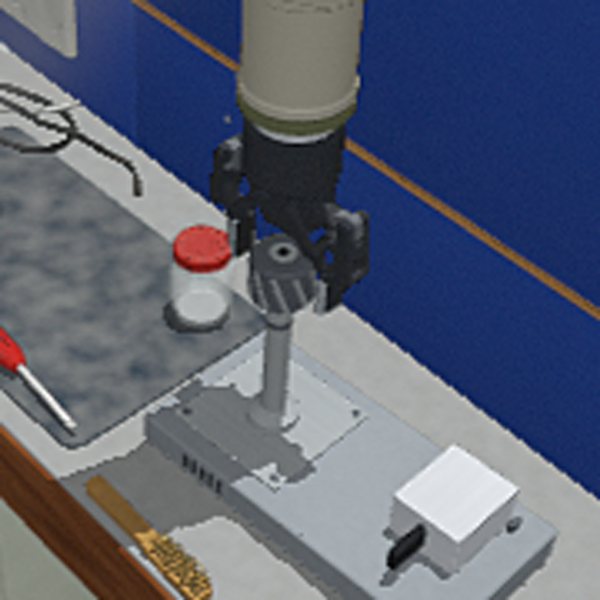

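The arbor stands upright and released in the middle of the plate, with its head top at (283,250) in the crop as predicted. I'll retreat upward and move over the guard.

Scaled: -0.188 m / 0.8 = -0.235, -0.11 m / 0.8 = -0.1375.

```bash
echo '[{"xyz":[0, 0, -0.0188], "finger_gap":1}, {"xyz":[0, 0, -0.0563], "finger_gap":1}, {"xyz":[0, 0, -0.1], "finger_gap":1}, {"xyz":[0, 0, -0.1375], "finger_gap":1}, {"xyz":[0.0125, -0.0375, -0.1375], "finger_gap":1}, {"xyz":[0.025, -0.1, -0.1375], "finger_gap":1}, {"xyz":[0.0375, -0.1625, -0.125], "finger_gap":1}, {"xyz":[0.0525, -0.225, -0.1], "finger_gap":1}, {"xyz":[0.0525, -0.235, -0.075], "finger_gap":1}, {"xyz":[0.0525, -0.235, -0.075], "finger_gap":1}, {"xyz":[0.0525, -0.235, -0.075], "finger_gap":1}]' | python3 jog.py
python3 - <<'E'
from h import *
import cv2
o=manip.get_obs(); im=manip.camera('wrist'); cv2.imwrite('pics/w6.png',im)
print(o['position'],o['ee_rot'])
print(proj('wrist',[.489,-.317,.079],o),proj('wrist',[.551,-.313,.087],o))
import json; json.dump({k:np.asarray(o[k]).tolist() for k in('position','ee_rot')},open('o6.json','w'))
E
```

```text
clock: 14.75
position: [0.494, -0.3196, 0.2522]
ee_rot: [-0.036, 0.999, 0.0, 0.001]
ft_force: [-0.5, 0.0, 0.2]
grip_width: 1.0
grasp_force: 0.0
[ 0.494  -0.3196  0.2522] [-0.0362  0.9993  0.0002  0.0005]
[256.3964 168.6277] [255.8018 230.5772]
```

View pics/w6.png

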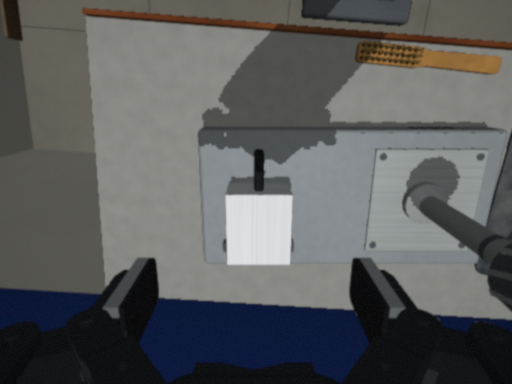

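The wrist view shows the guard roof at u 226–292, v 193–265, and the black tab at u 254–264 with its tip at v≈150. The case edges are square to the image.

```bash
python3 - <<'E'
from h import *
import cv2,json
o=json.load(open('o6.json'));o['position']=np.array(o['position'])
im=cv2.imread('pics/w6.png')
g=cv2.cvtColor(im,cv2.COLOR_BGR2GRAY)
sub=(g[120:280,200:310]>225).astype(np.uint8);n,l,s,c=cv2.connectedComponentsWithStats(sub);i=1+s[1:,4].argmax();x,y,w,h=s[i,:4];x+=200;y+=120;print('roof',x,y,w,h)
d=(g[140:185,240:280]<60).astype(np.uint8);n,l,s,c=cv2.connectedComponentsWithStats(d);i=1+s[1:,4].argmax();tx,ty,tw,th=s[i,:4];tx+=240;ty+=140;print('tab',tx,ty,tw,th)
Q={'fl':(x+w,y),'fr':(x,y),'bl':(x+w,y+h),'br':(x,y+h)}
S={'bl':((326.3,223.8),(338.3,165)),'br':((345,237.5),(360,162)),'fl':((308.8,238.8),(343.3,190.7)),'fr':((327.5,253),(365.7,186))}
P={k:onz(ray('wrist',*Q[k],o),.087) for k in Q}
for k in Q: print(k,P[k],tri(ray('wrist',*Q[k],o),ray('scene',*S[k][0])))
print('centre',np.mean(list(P.values()),0))
print('tab tip top', onz(ray('wrist',tx+tw/2,ty,o),.079),'tab mid',onz(ray('wrist',tx+tw/2,ty+th/2,o),.079))
print('plate screws',[onz(ray('wrist',u,v,o),.044) for u,v in((383,156),(480,156),(373,244))])
E
```

```text
Traceback (most recent call last):
ValueError: attempt to get argmax of an empty sequence
```

```bash
python3 - <<'E'
from h import *
import cv2,json
o=json.load(open('o6.json'));o['position']=np.array(o['position'])
im=cv2.imread('pics/w6.png')
g=cv2.cvtColor(im,cv2.COLOR_BGR2GRAY)
def big(m,x0,y0):
    n,l,s,c=cv2.connectedComponentsWithStats(m.astype(np.uint8));i=1+s[1:,4].argmax();x,y,w,h=map(int,s[i,:4]);return x+x0,y+y0,w,h
print(g[230,218:300:6],g[185:200,245],g[160,245:272])
x,y,w,h=big(g[120:280,200:310]>195,200,120);print('roof',x,y,w,h)
tx,ty,tw,th=big(g[140:178,240:280]<60,240,140);print('tab',tx,ty,tw,th)
Q={'fl':(x+w,y),'fr':(x,y),'bl':(x+w,y+h),'br':(x,y+h)}
S={'bl':(326.3,223.8),'br':(345,237.5),'fl':(308.8,238.8),'fr':(327.5,253)}
P={k:onz(ray('wrist',*Q[k],o),.087) for k in Q}
for k in Q: print(k,P[k],tri(ray('wrist',*Q[k],o),ray('scene',*S[k])))
print('centre',np.mean(list(P.values()),0))
print('tab tip top', onz(ray('wrist',tx+tw/2,ty,o),.079))
print('plate screws',[onz(ray('wrist',u,v,o),.044) for u,v in((383,156),(480,156),(373,244))])
E
```

```text
[140 140 221 221 221 223 222 220 218 220 222 217 207 138] [ 90  91  92  90  92  92  92  92 101 142 193 219 221 221 221] [143 142 142 142 141 142 140 136 111  65  24  17  15  15  12  15  16  13
  30  77 120 135 136 137 136 136 133]
roof 226 196 66 69
tab 254 149 11 29
fl [ 0.5119 -0.2805  0.087 ] (array([ 0.5163, -0.2801,  0.0766]), [0.0016064368557449408, 0.0016064368557449468])
fr [ 0.5165 -0.3447  0.087 ] (array([ 0.5199, -0.3455,  0.0778]), [0.0003920078225808134, 0.0003920078225807514])
bl [ 0.5873 -0.2723  0.087 ] (array([ 0.6013, -0.2686,  0.0634]), [0.0008346561191441941, 0.0008346561191441506])
br [ 0.5923 -0.3412  0.087 ] (array([ 0.5959, -0.3412,  0.0781]), [0.001389268337903147, 0.0013892683379031832])
centre [ 0.552  -0.3097  0.087 ]
tab tip top [ 0.4696 -0.3155  0.079 ]
plate screws [array([ 0.4736, -0.1821,  0.044 ]), array([ 0.466 , -0.0785,  0.044 ]), array([ 0.577 , -0.1738,  0.044 ])]
```

```bash
python3 -c "
from h import *
delta([.489,-.3148,.051])"
```

```text
rotvec [0.0001 0.0014 0.0026] d [0.005  0.0051 0.2014]
```

Scaled: 0.201 m / 0.8 = 0.2513, 0.195 m / 0.8 = 0.2438.

```bash
echo '[{"xyz":[0.0063, 0.0063, 0.0625], "finger_gap":0.5}, {"xyz":[0.0063, 0.0063, 0.125], "finger_gap":0.5}, {"xyz":[0.0063, 0.0063, 0.175], "finger_gap":0.5}, {"xyz":[0.0063, 0.0063, 0.2125], "finger_gap":0.5}, {"xyz":[0.0063, 0.0063, 0.2313], "finger_gap":0.5}, {"xyz":[0.0063, 0.0063, 0.2438], "finger_gap":0.5}, {"xyz":[0.0063, 0.0063, 0.2513], "finger_gap":0.5}, {"xyz":[0.0063, 0.0063, 0.2513], "finger_gap":0.5}]' | python3 jog.py 30; echo '[{"finger_gap":0.4}, {"finger_gap":0.3}, {"finger_gap":0.2}, {"finger_gap":0.1}, {"finger_gap":0.0}, {"finger_gap":0}, {"finger_gap":0}, {"finger_gap":0}]' | python3 jog.py
```

```text
clock: 15.8
position: [0.4879, -0.3163, 0.0506]
ee_rot: [-0.035, 0.999, -0.0, 0.0]
ft_force: [-0.0, -0.0, 0.2]
grip_width: 0.502
grasp_force: 0.0
clock: 16.8
position: [0.4876, -0.3153, 0.0504]
ee_rot: [-0.035, 0.999, 0.001, -0.0]
ft_force: [-3.5, 4.4, 5.2]
grip_width: 0.113
grasp_force: 29.4
```

The tab is pinched at 9.6 mm. I'll swing it up along the arc, checking the force halfway.

Scaled: -0.0521 m / 0.8 = -0.0651, -0.0411 m / 0.8 = -0.0514.

```bash
echo '[{"xyz":[-0.0031, 0, -0.0094], "finger_gap":0}, {"xyz":[-0.0066, 0, -0.0185], "finger_gap":0}, {"xyz":[-0.0113, 0, -0.0275], "finger_gap":0}, {"xyz":[-0.016, 0, -0.0358], "finger_gap":0}, {"xyz":[-0.0278, 0, -0.0514], "finger_gap":0}, {"xyz":[-0.0419, 0, -0.0651], "finger_gap":0}, {"xyz":[-0.0419, 0, -0.0651], "finger_gap":0}]' | python3 jog.py
```

```text
clock: 17.68
position: [0.5226, -0.3128, 0.1036]
ee_rot: [-0.036, 0.999, 0.0, 0.001]
ft_force: [-1.2, 7.0, 3.3]
grip_width: 0.113
grasp_force: 30.8
```

Scaled: -0.0883 m / 0.8 = -0.1104, -0.0727 m / 0.8 = -0.0909.

```bash
echo '[{"xyz":[-0.0159, 0, -0.0115], "finger_gap":0}, {"xyz":[-0.0333, 0, -0.0205], "finger_gap":0}, {"xyz":[-0.0519, 0, -0.0268], "finger_gap":0}, {"xyz":[-0.0713, 0, -0.0303], "finger_gap":0}, {"xyz":[-0.0909, 0, -0.0308], "finger_gap":0}, {"xyz":[-0.1104, 0, -0.0283], "finger_gap":0}, {"xyz":[-0.1104, 0, -0.0283], "finger_gap":0}, {"xyz":[-0.1104, 0, -0.0283], "finger_gap":0}]' | python3 jog.py
```

```text
clock: 18.68
position: [0.6102, -0.3065, 0.1254]
ee_rot: [-0.036, 0.999, 0.001, 0.001]
ft_force: [1.8, 5.9, -3.9]
grip_width: 0.11
grasp_force: 30.7
```

Scaled: -0.11 m / 0.8 = -0.1375, 0.1 m / 0.8 = 0.125.

```bash
echo '[{"finger_gap":0.3}, {"finger_gap":0.5}, {"finger_gap":0.5}, {"finger_gap":0.5}, {"xyz":[0, 0, -0.0375], "finger_gap":0.5}, {"xyz":[0, 0, -0.0875], "finger_gap":0.5}, {"xyz":[0.0375, 0, -0.1375], "finger_gap":0.5}, {"xyz":[0.1, 0, -0.1375], "finger_gap":0.5}, {"xyz":[0.125, 0, -0.1375], "finger_gap":0.5}, {"xyz":[0.125, 0, -0.1375], "finger_gap":0.5}, {"xyz":[0.125, 0, -0.1375], "finger_gap":0.5}]' | python3 jog.py
python3 - <<'E'
from h import *
import cv2,json
o=manip.get_obs(); w=manip.camera('wrist'); a=manip.camera('scene');cv2.imwrite('pics/w7.png',w);cv2.imwrite('pics/s7.png',a)
c=cv2.resize(a[120:280,240:400],(512,512),interpolation=cv2.INTER_CUBIC)
m=np.zeros((512,1024,3),np.uint8);m[:384,:512]=w;m[:,512:]=c
cv2.imwrite('pics/m7.png',cv2.resize(m,(800,400),interpolation=cv2.INTER_AREA))
print(o['position'],proj('wrist',[.551,-.311,.05],o))
json.dump({k:np.asarray(o[k]).tolist() for k in('position','ee_rot')},open('o7.json','w'))
E
```

```text
clock: 20.05
position: [0.5104, -0.3142, 0.235]
ee_rot: [-0.036, 0.999, 0.0, 0.0]
ft_force: [0.8, 0.2, 0.3]
grip_width: 0.496
grasp_force: 0.0
[ 0.5104 -0.3142  0.235 ] [253.6838 208.4635]
```

View pics/m7.png

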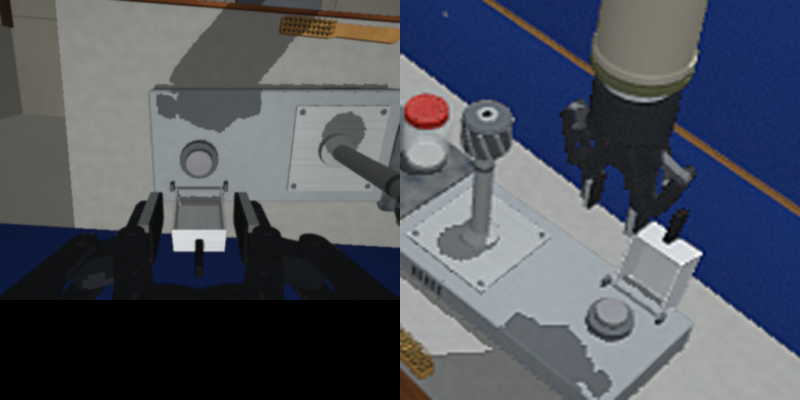

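The guard stands open and the arbor still stands. The button cap is at wrist ≈(254.7,206) and scene ≈(324.8,246).

```bash
python3 - <<'E'
from h import *
import json
o=json.load(open('o7.json'));o['position']=np.array(o['position'])
w=ray('wrist',254.7,205.5,o);print(tri(w,ray('scene',324.6,245.2)),onz(w,.055),onz(ray('wrist',199/.78125,185/.78125,o),.045))
delta([.551,-.3115,.085])
E
```

```text
(array([ 0.5483, -0.3114,  0.0528]), [0.001976874398307822, 0.001976874398307742]) [ 0.5459 -0.3103  0.055 ] [ 0.5857 -0.3074  0.045 ]
rotvec [-0.0002 -0.0004  0.0015] d [-0.0408 -0.0001  0.1497]
```

Scaled: 0.155 m / 0.8 = 0.1938, -0.038 m / 0.8 = -0.0475.

```bash
echo '[{"xyz":[-0.0475, 0, 0.025], "finger_gap":0}, {"xyz":[-0.0475, 0, 0.0875], "finger_gap":0}, {"xyz":[-0.0475, 0, 0.15], "finger_gap":0}, {"xyz":[-0.0475, 0, 0.1875], "finger_gap":0}, {"xyz":[-0.0475, 0, 0.1938], "finger_gap":0}, {"xyz":[-0.0475, 0, 0.1938], "finger_gap":0}, {"xyz":[-0.0475, 0, 0.1938], "finger_gap":0}]' | python3 jog.py 20; for i in 1; do :; done; echo '[{"xyz":[0, 0, 0.0063], "finger_gap":0}, {"xyz":[0, 0, 0.0125], "finger_gap":0}, {"xyz":[0, 0, 0.0188], "finger_gap":0}, {"xyz":[0, 0, 0.0188], "finger_gap":0}, {"xyz":[0, 0, 0.0188], "finger_gap":0}]' | python3 jog.py
```

```text
clock: 21.02
position: [0.5482, -0.3126, 0.0816]
ee_rot: [-0.035, 0.999, -0.0, 0.001]
ft_force: [-0.2, -0.5, 0.3]
grip_width: -0.002
grasp_force: 0.0
clock: 21.65
position: [0.5473, -0.3121, 0.065]
ee_rot: [-0.035, 0.999, -0.0, 0.0]
ft_force: [0.2, -0.4, 0.3]
grip_width: -0.002
grasp_force: 0.0
```

Scaled: 0.009 m / 0.8 = 0.0113, 0.006 m / 0.8 = 0.0075.

```bash
echo '[{"xyz":[0, 0, 0.0038], "finger_gap":0}, {"xyz":[0, 0, 0.0075], "finger_gap":0}, {"xyz":[0, 0, 0.0113], "finger_gap":0}, {"xyz":[0, 0, 0.0113], "finger_gap":0}, {"xyz":[0, 0, 0.0113], "finger_gap":0}]' | python3 jog.py;  echo '[{"xyz":[0, 0, 0.0025], "finger_gap":0}, {"xyz":[0, 0, 0.005], "finger_gap":0}, {"xyz":[0, 0, 0.005], "finger_gap":0}, {"xyz":[0, 0, 0.005], "finger_gap":0}]' | python3 jog.py
```

```text
clock: 22.28
position: [0.5475, -0.3122, 0.0562]
ee_rot: [-0.035, 0.999, -0.0, 0.0]
ft_force: [-0.2, 0.3, 4.2]
grip_width: 0.001
grasp_force: 2.4
clock: 22.78
position: [0.5477, -0.3125, 0.0556]
ee_rot: [-0.035, 0.999, 0.001, 0.001]
ft_force: [-12.4, 8.5, 38.4]
grip_width: 0.003
grasp_force: 19.2
```

The button is hard down on its stop at 38 N. Retreating.

```bash
echo '[{"xyz":[0, 0, -0.0125], "finger_gap":0}, {"xyz":[0, 0, -0.05], "finger_gap":0}, {"xyz":[0, 0, -0.1], "finger_gap":0}, {"xyz":[0.0125, 0, -0.15], "finger_gap":0}, {"xyz":[0.0375, 0, -0.2], "finger_gap":0}, {"xyz":[0.0375, 0, -0.25], "finger_gap":0}, {"xyz":[0.0375, 0, -0.25], "finger_gap":0}, {"xyz":[0.0375, 0, -0.25], "finger_gap":0}, {"xyz":[0.0375, 0, -0.25], "finger_gap":0}]' | python3 jog.py
python3 - <<'E'
from h import *
import cv2
a=manip.camera('scene');cv2.imwrite('pics/f.png',cv2.resize(a[90:290,150:400],(750,600),interpolation=cv2.INTER_CUBIC))
E
```

```text
clock: 23.9
position: [0.517, -0.3137, 0.2506]
ee_rot: [-0.035, 0.999, 0.0, -0.001]
ft_force: [0.9, 0.3, -0.6]
grip_width: -0.002
grasp_force: 0.0
```

View pics/f.png

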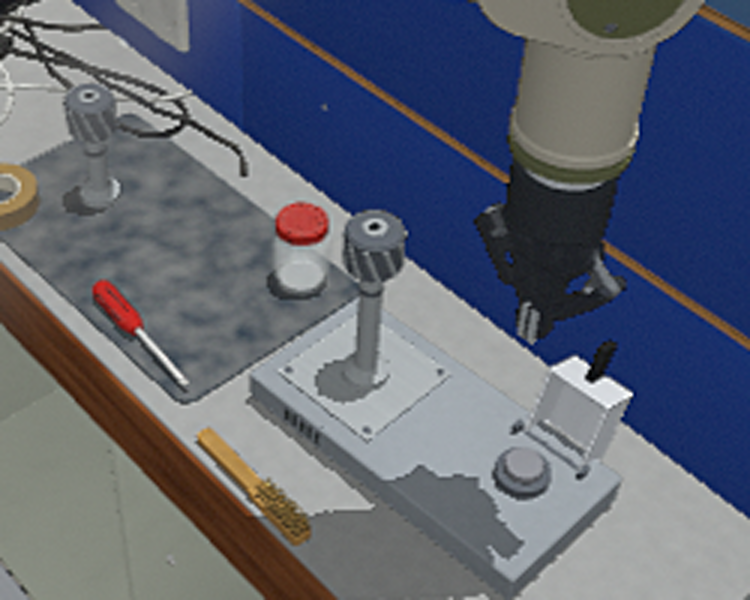

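The final view shows the arbor standing on the plate at (365,375), the guard open at (580,400), the button up at (523,465), and the short arbor and jar where they were. Handing in.

```bash
python3 -c "
from workcell import manip
print(manip.hand_in())"
```

```text
the job is handed in; nothing more can be done
None
```

The job is handed in (no verdict was returned): the tall arbor is standing released on the middle of the plate, the guard is open, the button was pressed to its stop and is up again, and the short arbor and jar look undisturbed.

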